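# Date-stamp the blue soap carton on the counter press

## Task

Two identical hand stamp presses stand on the shop counter. On the one that holds the blue soap carton, pull the red-knobbed lever all the way down to its stop, hold it there for about a second, then ease it back up slowly, taking about three seconds and keeping hold of it until it is fully home, and let go. Never let it spring back, leave the blue carton in its place, and leave the other press's lever alone.

Things in the scene. Friction and masses are not known exactly. Their poses are not given: they have to be found in the camera images.
- blue_lever (a joint): Lever of the grey press that holds the blue carton, pointing roughly towards the robot (press turned up to 0.25 rad). 0 rad at home (30 degrees above level), 0.75 rad at its lower stop (13 degrees below level). A spring drives it back to 0: about 4 N at the knob starts it, about 12 N holds it down; let go, it snaps up.
- blue_knob (a point): Centre of the red ball knob, 36 mm across, on that lever's end (16 mm bar leaving on the far side); 310 mm above the counter at home, 138 mm at the stop. Frame turns with the lever; at home z is up, x points level towards the press, y along the hinge. In this frame the hinge lies at (207.8, 0, -120) mm: arc of radius 240 mm in x-z, down. Pinch it from above across y: both sides free.
- blue_carton: Blue soap carton with a white band, 66 by 116 by 36 mm, loose in the low nest on the press's base (220 by 150 by 20 mm, fixed; column and head 50 mm wide, 215 mm high), below the stamp, which meets it near the stop. Origin at the centre of its underside, 20 mm above the counter; z up, long side along y. It must stay there.
- orange_lever (a joint): The same lever on the other, identical press, which holds an orange carton with a yellow band: 0 rad at home. Must be left at home.
Mind the look-alikes: they are no part of the job. There is more than one size of the blue_carton; the job needs the middle-sized.

How it is judged:
On the way, in this order (a step that is already met when the one before it is completed fails the run):
1. the lever of the press with the blue carton is held down at its lower stop (beyond 0.69 of 0.75 rad) for half a second (value of joint blue_lever above 0.69 rad), for 0.5 s.
2. the lever is back home (below 0.06 rad) (value of joint blue_lever below 0.06 rad), for 0.2 s.
At the end, for the whole second after the job is handed in: The lever of the press with the blue carton is back home (within 0.06 rad) and let go, the other lever is home (within 0.06 rad), and the blue carton lies still within 15 mm of where it started (value of joint each of blue_lever, orange_lever below 0.06 rad and distance of blue_carton from where it was at the start of the episode below 0.015 m and linear speed of blue_carton below 0.02 m/s); the robot touches nothing.
It fails at once if the lever springs back: rises faster than 1.2 rad/s while more than 0.15 rad from home (velocity of joint blue_lever below -1.2 rad/s and value of joint blue_lever above 0.15 rad).
It fails at once if the lever of the other press is pulled more than 0.15 rad (value of joint orange_lever above 0.15 rad).
It also fails if it takes over 43 s, if anything falls off the work surface, if the arm or the gripper's body presses on something with over 40 N, if the wrist force passes 120 N, or if a joint passes its speed limit or range.

## Robot

A 6-joint arm with a two-finger parallel gripper is mounted at the origin on the work surface. World frame = base frame: x ahead of the robot, y to its left, z up, the work surface at z = 0. Lengths are in m, angles in rad, forces in N, time in s.
With the tool pointing down it reaches from about 0.375 to 0.975 m from the base axis. Payload 3.8 kg.
Tool frame: the origin (TCP) lies midway between the tips of the shut fingers; the grasp point (between the pads) lies 19 mm behind it; z points along the fingers, y is the line along which they close (so a half turn about z gives the same grasp; the last joint's range is limited). The gripper opens to 85 mm and grips with 20 to 120 N. Pads are 22 mm wide; open, the fingers measure 114 mm over their backs; the gripper's body (76 mm by 85 mm) begins 54 mm behind the grasp point. The pads swing forward as they close: fully open they stand 13 mm farther back than shut.
Start: joints at [1.209, 0.264, 1.604, -0, 1.274, -0.037], TCP at [0.215, 0.64, 0.231] pointing down, gripper open.
Joint ranges: [-2.63, 2.63], [-0.94, 2.18], [0.31, 2.57], [-1.31, 4.45], [0, 2.66], [-2.55, 2.55]. Speed limits (rad/s): [2.57, 2.57, 3.14, 3.14, 3.14, 3.14].

## Interface

Orientations are given as a rotation vector (axis times angle).
In Python, from workcell import read_state, vision, ticket gives the robot as it stands. The module is installed in compiled form; this text tells all that it offers.
- The arm moves only by the tool jog_arm, never from a script. Its arguments are lists of equal length, an entry for each row: "turn": the turn, a rotation vector about the tool's x, y, z in rad, a list of three; "delta_pos": the shift along the tool's x, y, z in m, a list of three; "gripper": the finger opening in m, from 0 to 0.0854. In form: {"turn": [[rx, ry, rz], ...], "delta_pos": [[dx, dy, dz], ...], "gripper": [gripper, ...]}. A call has 1 to 20 rows; each row shifts and turns the commanded pose from where the row before left it, along the tool's axes as they then stand; what a row does not reach is not made up. A row lasts 1/12 s, in which the tool goes at most 41.7 mm and 7.16 degrees, less where a joint would pass 70% of its speed; a pose out of reach is approached as far as the arm can. A call with a gripper value outside its range is refused whole. The fingers move at their own pace and stop on an object; "grip_force" is the grip in N (left out, the last holds). Time passes only in rows, so rows that do not move let the fingers close. It gives the time, the measured TCP pose, the force, the opening and the grip force at its end, in the units of the state.
- read_state(): the state, without advancing time (a new reading comes with each control period).
- vision.read_camera(name): name is "side" or "top"; returns the picture (400x640x3 uint8, red, green, blue); there is no depth.
- vision.calibration(name): a dict with "vfov" (degrees; the focal length in pixels is half the picture's height over the tangent of half this angle, whatever the lens; pixels are square), "cx", "cy" (the principal point, pixels), "R" (3x3) and "t" (3): a world point X has camera coordinates R X + t. Camera axes: x right, y down, z forward; pixel columns grow to the right and rows downward; lengths in m; the calibration is good to about 2 mm. A picture is of the moment at which its call begins. calibration takes no time and is no camera call.
- ticket.finish_job(): hands the job in; it is judged then, once.
The state is a dict: "time": time; "q": joint angles; "joint_vel": joint speeds; "joint_torque": joint torques, N m; "tool_pos": TCP position; "tcp_rot": TCP orientation; "wrist_force": force on the tool from outside, world axes, zero at the start; "torque": the same for the moment, N m; "width": opening from 0.0 (shut) to 1.0 (fully open); "grip_force": force on a finger pad.
Only numpy, scipy, OpenCV 4.12 (cv2) and the standard library are available. Lean on these libraries where they do the work, as an engineer would, in place of code of your own. Each camera call takes 0.05 s, during which the arm holds its last target. There are 200 camera calls.

## Working session

There is one attempt and no reset: what is moved stays moved. The work goes in short steps, Python scripts to look and compute and a tool call to move; the robot and the scene stay as the last step left them, time stands still between calls to the robot, and variables do not carry over. Pictures are saved under pics/ and viewed, at most 10 in all, crops included, and the job is handed in when it is done.

Besides the shell and the picture viewer there is one more tool, called after "Emit:" in YAML: its name, and indented under it one key for each argument. jog_arm: Moves the arm, as the interface text tells. Its arguments: {"type":"object","properties":{"turn":{"type":"array","items":{"type":"array","items":{"type":"number"}}},"delta_pos":{"type":"array","items":{"type":"array","items":{"type":"number"}}},"gripper":{"type":"array","items":{"type":"number"}},"grip_force":{"type":"number"}},"required":["turn","delta_pos","gripper"]}

```bash
mkdir -p pics; python3 - <<'E'
from workcell import read_state, vision
import cv2
for n in("side","top"):
    cv2.imwrite(f"pics/{n}0.png",vision.read_camera(n)[:,:,::-1]); print(n,vision.calibration(n))
print(read_state())
E
```

```text
side {'vfov': 53.20267334322484, 'cx': 317.56703482613074, 'cy': 196.78474324915254, 'R': array([[ 0.99895275, -0.0456777 , -0.00263582],
       [-0.03483749, -0.72200713, -0.691008  ],
       [ 0.02966058,  0.69037616, -0.72284231]]), 't': array([-0.57740338,  0.16013101,  1.079805  ])}
top {'vfov': 44.26579517964518, 'cx': 313.1391817174388, 'cy': 189.95096140414446, 'R': array([[ 0.00762174, -0.99942391, -0.03307194],
       [-0.9971613 , -0.00511866, -0.07512081],
       [ 0.07490825,  0.03355061, -0.99662586]]), 't': array([0.03815667, 0.58834902, 1.19727226])}
{'time': 0.1, 'q': array([ 1.20909732e+00,  2.64669561e-01,  1.60526607e+00,  1.18630157e-05,
        1.27369838e+00, -3.69156400e-02]), 'joint_vel': array([ 2.45258710e-03, -1.18230511e-03, -2.71233661e-03, -1.98093875e-05,
        2.27193026e-03, -4.81321876e-04]), 'joint_torque': array([-2.76640758e-04, -5.16707397e+01, -3.68590772e+01, -1.28718625e-04,
        6.33947086e-03,  4.63176846e-06]), 'tool_pos': array([0.21516465, 0.63907858, 0.23007662]), 'tcp_rot': array([-0.50786719, -3.09984779,  0.00313914]), 'wrist_force': array([-0.10283821, -0.70355272,  0.74362361]), 'torque': array([ 0.00273434, -0.05734941, -0.02201551]), 'grip_force': 0.0, 'width': 0.9991136980461168}
```

View pics/side0.png

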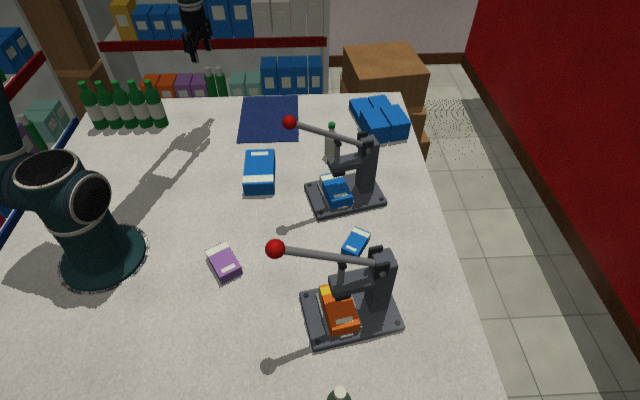

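View pics/top0.png

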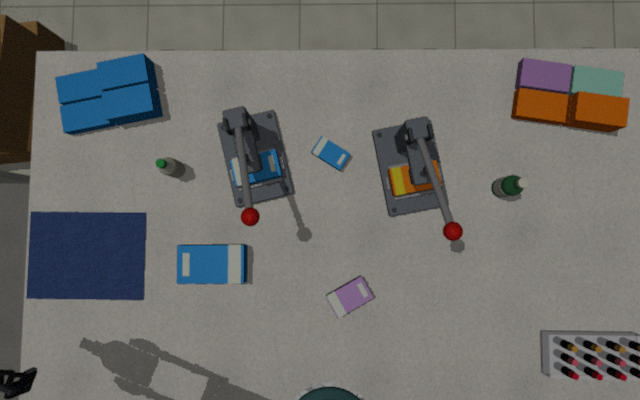

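Side view: blue press at the back, with its knob at (289,122) and the orange press's knob at (275,248). Top view: blue press on the left, knob at (250,217), base corners near (236,204), (291,192) and (275,111); orange press knob at (453,231).

```bash
cat > h.py <<'E'
import numpy as np, cv2
from workcell import read_state, vision
def KP(n):
    c=vision.calibration(n); f=200/np.tan(np.radians(c["vfov"]/2))
    return np.array([[f,0,c["cx"]],[0,f,c["cy"]],[0,0,1]])@np.c_[c["R"],c["t"]]
def tri(ps,pt):
    X=cv2.triangulatePoints(KP("side"),KP("top"),np.float64(ps).reshape(2,1),np.float64(pt).reshape(2,1))
    return (X[:3]/X[3]).ravel()
def onz(n,p,z):
    P=KP(n); H=np.c_[P[:,0],P[:,1],P[:,2]*z+P[:,3]]; q=np.linalg.solve(H,[*p,1]); return q[:2]/q[2]
def proj(n,X):
    q=KP(n)@np.r_[X,1]; return q[:2]/q[2]
def knob(im,near):
    x,y=near; h=cv2.cvtColor(im,cv2.COLOR_RGB2HSV).astype(int)
    m=((h[...,0]<8)|(h[...,0]>172))&(h[...,1]>150)&(h[...,2]>70)
    w=np.zeros_like(m); w[y-14:y+15,x-14:x+15]=1; v,u=np.nonzero(m&w); 
    c,r=cv2.minEnclosingCircle(np.c_[u,v].astype(np.float32)); return (u.mean(),v.mean()),c,r,len(u)
E
python3 - <<'E'
from h import *
S,T=cv2.imread("pics/side0.png")[:,:,::-1],cv2.imread("pics/top0.png")[:,:,::-1]
for a,b in(((289,122),(250,217)),((275,248),(453,231))):
    ks,kt=knob(S,a),knob(T,b); print(ks,kt)
    X=tri(ks[1],kt[1]); print("knob",X,proj("side",X),proj("top",X))
    print("mean",tri(ks[0],kt[0]))
    for d in np.arange(-.3,.31,.1):
        Hh=X+np.array([.2078*np.cos(d),.2078*np.sin(d),-.12]); print(round(d,2),proj("top",Hh).round(1),proj("side",Hh).round(1))
for p in((236,204),(291,192),(275,111)): print(onz("top",p,.02))
cv2.imwrite("pics/c.png",np.hstack([cv2.resize(T[90:240,200:310],None,fx=3.6,fy=3.6,interpolation=2),cv2.resize(S[100:230,270:395],None,fx=3.2,fy=4.15,interpolation=2)[:540]])[:,:,::-1])
E
```

```text
((np.float64(288.6962962962963), np.float64(120.83703703703704)), (289.0, 121.5), 7.017934322357178, 135) ((np.float64(249.19747899159663), np.float64(216.31932773109244)), (249.51754760742188, 216.42982482910156), 8.797822952270508, 238)
knob [0.51571279 0.15211894 0.31251675] [288.87038228 121.51334371] [249.51114558 216.31904306]
mean [0.51555776 0.1524093  0.31432809]
-0.3 [288.4 125.7] [368.8 172.1]
-0.2 [279.1 123.3] [369.7 166.8]
-0.1 [269.7 121.9] [369.8 161.5]
0.0 [260.2 121.4] [369.2 156.4]
0.1 [250.6 121.9] [367.8 151.4]
0.2 [241.2 123.3] [365.6 146.6]
0.3 [231.9 125.6] [362.9 142.1]
((np.float64(274.4877192982456), np.float64(248.20701754385965)), (274.659423828125, 248.19564819335938), 9.826602935791016, 285) ((np.float64(452.38576779026215), np.float64(230.81647940074907)), (452.273193359375, 230.8092803955078), 9.30854320526123, 267)
knob [ 0.49159269 -0.22755001  0.31208853] [274.49676193 248.20939319] [452.26413092 230.70647049]
mean [ 0.49147385 -0.22771206  0.3123053 ]
-0.3 [466.1 137. ] [382.9 307.9]
-0.2 [456.5 134.6] [383.9 298.3]
-0.1 [446.8 133.2] [383.8 288.9]
0.0 [437.  132.7] [382.7 279.8]
0.1 [427.2 133.2] [380.6 271.1]
0.2 [417.5 134.6] [377.6 262.8]
0.3 [408.1 137. ] [373.7 254.9]
[0.55217138 0.23425291]
[0.5829027  0.09711387]
[0.78762333 0.13983463]
```

View pics/c.png

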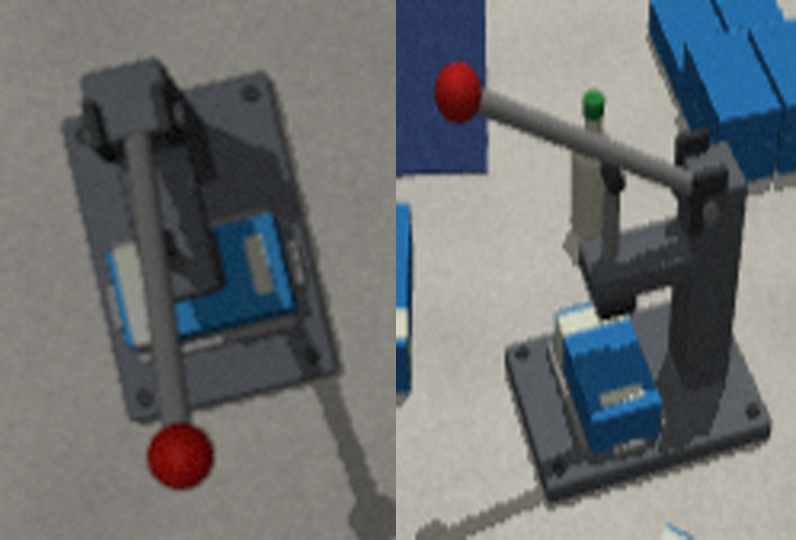

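Crop: the blue press is turned about +0.21 rad (base edges give 0.206 and 0.22; bar meets the hinge at top-view (238,124)). The knob is clear on both sides, and the carton in the nest is the middle-sized one.

```bash
cat >> h.py <<'E'
from scipy.spatial.transform import Rotation as R
psi=.215; K0=np.array([.5157,.152,.3105])
def Rgoal(R0):
    xs=np.array([np.cos(psi),np.sin(psi),0]); ys=np.array([-np.sin(psi),np.cos(psi),0])
    c=[R.from_matrix(np.c_[s*xs,-s*ys,[0,0,-1]]) for s in(1,-1)]
    return min(c,key=lambda r:(R0.inv()*r).magnitude())
def need(target):
    s=read_state(); R0=R.from_rotvec(s["tcp_rot"]); G=Rgoal(R0); d=np.array(target)-s["tool_pos"]
    print("turn",(R0.inv()*G).as_rotvec().round(4),"shift now",R0.inv().apply(d).round(4),"shift after turn",G.inv().apply(d).round(4),"q",s["q"].round(2),s["tool_pos"].round(4))
E
python3 - <<'E'
from h import *
need(K0+[0,0,.11]); need(K0+[0,0,-.019])
E
```

```text
turn [-0.002  -0.0006 -0.5398] shift now [-0.4402 -0.3661 -0.1897] shift after turn [-0.1897 -0.54   -0.1904] q [ 1.21  0.26  1.61  0.    1.27 -0.04] [0.2152 0.6391 0.2301]
turn [-0.002  -0.0006 -0.5398] shift now [-0.4402 -0.3658 -0.0607] shift after turn [-0.1897 -0.54   -0.0614] q [ 1.21  0.26  1.61  0.    1.27 -0.04] [0.2152 0.6391 0.2301]
```

Emit:
jog_arm:
  turn:
    - [0, 0, -0.09]
    - [0, 0, -0.09]
    - [0, 0, -0.09]
    - [0, 0, -0.09]
    - [0, 0, -0.09]
    - [0, 0, -0.09]
  delta_pos:
    - [0, 0, -0.032]
    - [0, 0, -0.032]
    - [0, 0, -0.032]
    - [0, 0, -0.032]
    - [0, 0, -0.032]
    - [0, 0, -0.03]
  gripper: [0.0854, 0.0854, 0.0854, 0.0854, 0.0854, 0.0854]
  grip_force: 60

```text
time: 0.6
tool_pos: [0.2153, 0.6394, 0.4227]
tcp_rot: [0.344, -3.123, 0.0]
wrist_force: [-0.7, 0.9, 0.4]
width: 0.997
grip_force: 0.0
```

Emit:
jog_arm:
  turn:
    - [0, 0, 0]
    - [0, 0, 0]
    - [0, 0, 0]
    - [0, 0, 0]
    - [0, 0, 0]
    - [0, 0, 0]
    - [0, 0, 0]
    - [0, 0, 0]
    - [0, 0, 0]
    - [0, 0, 0]
    - [0, 0, 0]
    - [0, 0, 0]
    - [0, 0, 0]
    - [0, 0, 0]
    - [0, 0, 0]
    - [0, 0, 0]
    - [0, 0, 0]
    - [0, 0, 0]
    - [0, 0, 0]
    - [0, 0, 0]
  delta_pos:
    - [-0.0105, -0.03, 0]
    - [-0.0105, -0.03, 0]
    - [-0.0105, -0.03, 0]
    - [-0.0105, -0.03, 0]
    - [-0.0105, -0.03, 0]
    - [-0.0105, -0.03, 0]
    - [-0.0105, -0.03, 0]
    - [-0.0105, -0.03, 0]
    - [-0.0105, -0.03, 0]
    - [-0.0105, -0.03, 0]
    - [-0.0105, -0.03, 0]
    - [-0.0105, -0.03, 0]
    - [-0.0105, -0.03, 0]
    - [-0.0105, -0.03, 0]
    - [-0.0105, -0.03, 0]
    - [-0.0105, -0.03, 0]
    - [-0.0105, -0.03, 0]
    - [-0.0105, -0.03, 0]
    - [0, 0, 0]
    - [0, 0, 0]
  gripper: [0.0854, 0.0854, 0.0854, 0.0854, 0.0854, 0.0854, 0.0854, 0.0854, 0.0854, 0.0854, 0.0854, 0.0854, 0.0854, 0.0854, 0.0854, 0.0854, 0.0854, 0.0854, 0.0854, 0.0854]

```text
time: 2.27
tool_pos: [0.5157, 0.1511, 0.4204]
tcp_rot: [0.332, -3.122, 0.0]
wrist_force: [-0.7, -0.3, -1.7]
width: 0.995
grip_force: 0.0
```

```bash
python3 - <<'E'
from h import *
need(K0+[0,0,-.019])
cv2.imwrite("pics/side1.png",vision.read_camera("side")[60:220,220:420,::-1].repeat(3,0).repeat(3,1))
E
```

```text
turn [ 0.0002 -0.0017 -0.0031] shift now [-0.0004  0.0008  0.1289] shift after turn [-0.0002  0.0009  0.1289] q [ 0.24 -0.06  1.62  0.    1.58 -1.54] [0.5157 0.1511 0.4204]
```

View pics/side1.png

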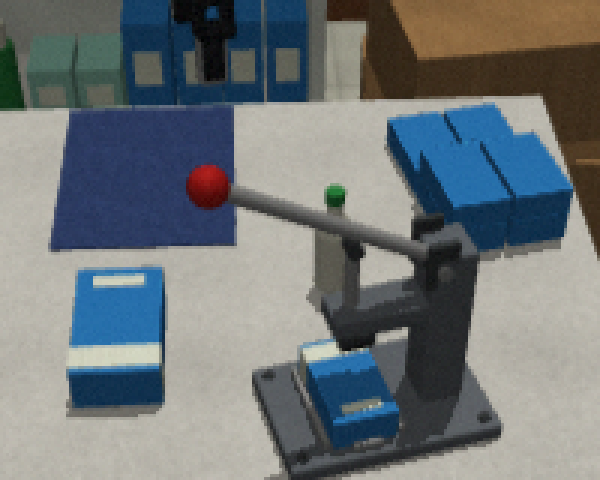

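The finger tips stand right above the knob (crop pixel (208,187)). I'll descend and close.

Emit:
jog_arm:
  turn:
    - [0, 0, 0]
    - [0, 0, 0]
    - [0, 0, 0]
    - [0, 0, 0]
    - [0, 0, 0]
    - [0, 0, 0]
    - [0, 0, 0]
    - [0, 0, 0]
    - [0, 0, 0]
    - [0, 0, 0]
  delta_pos:
    - [0, 0, 0.016]
    - [0, 0.001, 0.016]
    - [0, 0, 0.016]
    - [0, 0, 0.016]
    - [0, 0, 0.016]
    - [0, 0, 0.016]
    - [0, 0, 0.016]
    - [0, 0, 0.016]
    - [0, 0, 0.001]
    - [0, 0, 0]
  gripper: [0.0854, 0.0854, 0.0854, 0.0854, 0.0854, 0.0854, 0.0854, 0.0854, 0.0854, 0.0854]

```text
time: 3.15
tool_pos: [0.5138, 0.1545, 0.2912]
tcp_rot: [0.34, -3.12, 0.0]
wrist_force: [0.7, -1.4, 0.2]
width: 1.001
grip_force: 0.0
```

Emit:
jog_arm:
  turn:
    - [0, 0, 0]
    - [0, 0, 0]
    - [0, 0, 0]
    - [0, 0, 0]
    - [0, 0, 0]
    - [0, 0, 0]
    - [0, 0, 0]
    - [0, 0, 0]
    - [0, 0, 0]
    - [0, 0, 0]
    - [0, 0, 0]
    - [0, 0, 0]
  delta_pos:
    - [0, 0, 0]
    - [0, 0, 0]
    - [0, 0, 0]
    - [0, 0, 0]
    - [0, 0, 0]
    - [0, 0, 0]
    - [0, 0, 0]
    - [0, 0, 0]
    - [0, 0, 0]
    - [0, 0, 0]
    - [0, 0, 0]
    - [0, 0, 0]
  gripper: [0.06, 0.05, 0.04, 0.03, 0.02, 0.02, 0.02, 0.02, 0.02, 0.02, 0.02, 0.02]
  grip_force: 60

```text
time: 4.15
tool_pos: [0.5156, 0.1534, 0.2935]
tcp_rot: [-0.337, 3.122, -0.0]
wrist_force: [-1.6, -0.6, 4.8]
width: 0.389
grip_force: 59.0
```

```bash
python3 - <<'E'
from h import *
s=read_state();print(s["tool_pos"],s["wrist_force"],s["torque"],s["width"]*85.4)
a=vision.read_camera("side")[60:220,220:420,::-1];b=vision.read_camera("top")[110:270,170:330,::-1]
cv2.imwrite("pics/g1.png",cv2.resize(np.hstack([a,b]),None,fx=2.2,fy=2.2))
# arc plan: increments in tool axes, 24 steps to .765 rad
G=Rgoal(R.from_rotvec(s["tcp_rot"]))
th=np.linspace(0,.76,25)+np.pi/6*0
a0=np.arctan2(.12,.2078)
r=.24; h=-r*np.cos(a0-th); z=r*np.sin(a0-th)
for i in range(24):
    d=np.array([np.cos(psi)*(h[i+1]-h[i]),np.sin(psi)*(h[i+1]-h[i]),z[i+1]-z[i]]); print(G.inv().apply(d).round(4).tolist(),end=",")
E
```

```text
[0.51557437 0.15335387 0.29353837] [-1.6202149  -0.61777013  4.8460242 ] [-0.33128024  0.15738554  0.0911385 ] 33.245508129843664
[0.0037, -0.0, 0.0066],[0.0035, 0.0, 0.0068],[0.0033, -0.0, 0.0069],[0.003, -0.0, 0.007],[0.0028, -0.0, 0.0071],[0.0026, 0.0, 0.0071],[0.0024, 0.0, 0.0072],[0.0021, 0.0, 0.0073],[0.0019, 0.0, 0.0074],[0.0017, -0.0, 0.0074],[0.0014, -0.0, 0.0075],[0.0012, -0.0, 0.0075],[0.001, -0.0, 0.0075],[0.0007, 0.0, 0.0076],[0.0005, 0.0, 0.0076],[0.0002, -0.0, 0.0076],[0.0, 0.0, 0.0076],[-0.0002, -0.0, 0.0076],[-0.0005, -0.0, 0.0076],[-0.0007, -0.0, 0.0076],[-0.001, 0.0, 0.0075],[-0.0012, -0.0, 0.0075],[-0.0014, 0.0, 0.0075],[-0.0017, -0.0, 0.0074],
```

View pics/g1.png

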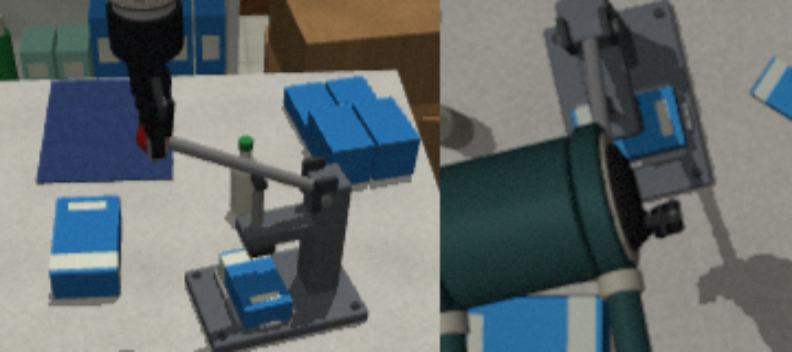

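```bash
python3 - <<'E'
from h import *
s=read_state(); R0=R.from_rotvec(s["tcp_rot"]); im=vision.read_camera("side")[:,:,::-1]
for off in([0,0,0],[0,0,-.019],[0,.018,-.019],[0,-.018,-.019]): print(off,proj("side",s["tool_pos"]+R0.apply(off)).round(1))
print(proj("side",K0), knob(im[:,:,::-1],(289,121)))
for k in range(4): print(read_state()["tool_pos"],read_state()["width"]); vision.read_camera("side")
cv2.imwrite("pics/z1.png",cv2.resize(im[80:145,255:335],None,fx=9,fy=9,interpolation=2))
E
```

```text
[0, 0, 0] [289.2 127.6]
[0, 0, -0.019] [288.8 121.2]
[0, 0.018, -0.019] [287.3 117. ]
[0, -0.018, -0.019] [290.4 125.5]
[288.91000441 122.22526715] ((np.float64(283.82142857142856), np.float64(121.85714285714286)), (284.5, 121.5), 4.527792930603027, 28)
[0.51559031 0.15334962 0.29359429] 0.391574267263327
[0.51557352 0.15334939 0.29356381] 0.3884937857491751
[0.51556782 0.15337001 0.29355244] 0.3898276108201068
[0.51557014 0.15334424 0.29353926] 0.3889030231869846
```

View pics/z1.png

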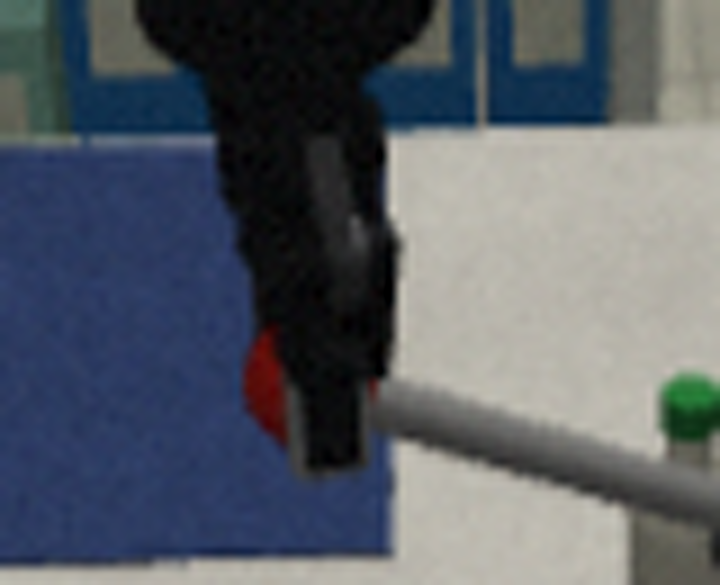

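Crop: the pads straddle the knob (pad centre about 291, knob centre about 289.5 px), so the grip is central within 2 mm. Pulling the first half.

Emit:
jog_arm:
  turn:
    - [0, 0, 0]
    - [0, 0, 0]
    - [0, 0, 0]
    - [0, 0, 0]
    - [0, 0, 0]
    - [0, 0, 0]
    - [0, 0, 0]
    - [0, 0, 0]
    - [0, 0, 0]
    - [0, 0, 0]
    - [0, 0, 0]
    - [0, 0, 0]
  delta_pos:
    - [0.0037, 0, 0.0066]
    - [0.0035, 0, 0.0068]
    - [0.0033, 0, 0.0069]
    - [0.003, 0, 0.007]
    - [0.0028, 0, 0.0071]
    - [0.0026, 0, 0.0071]
    - [0.0024, 0, 0.0072]
    - [0.0021, 0, 0.0073]
    - [0.0019, 0, 0.0074]
    - [0.0017, 0, 0.0074]
    - [0.0014, 0, 0.0075]
    - [0.0012, 0, 0.0075]
  gripper: [0.02, 0.02, 0.02, 0.02, 0.02, 0.02, 0.02, 0.02, 0.02, 0.02, 0.02, 0.02]
  grip_force: 80

```text
time: 5.5
tool_pos: [0.4805, 0.1448, 0.2055]
tcp_rot: [0.333, -3.111, 0.005]
wrist_force: [-16.8, -8.7, 12.0]
width: 0.383
grip_force: 85.3
```

```bash
python3 - <<'E'
from h import *
s=read_state(); print(s["tool_pos"],s["wrist_force"],s["torque"],s["width"]); im=vision.read_camera("side")[:,:,::-1]
for th in(.3,.35,.38,.41):
    a=np.pi/6-th; k=K0+np.r_[np.array([np.cos(psi),np.sin(psi)])*.24*(np.cos(np.pi/6)-np.cos(a)),.24*(np.sin(a)-.5)]; print(th,k,proj("side",k))
cv2.imwrite("pics/z2.png",cv2.resize(im[100:220,250:400],None,fx=5,fy=5,interpolation=2))
E
```

```text
[0.48051914 0.14480267 0.20549955] [-16.8070226   -8.72095976  12.01602807] [-1.0225971   2.42398766 -0.58335476] 0.3828640415034438
0.3 [0.49012345 0.14641472 0.24371766] [280.29543725 145.42965035]
0.35 [0.48781065 0.14590966 0.23195475] [279.7116609  149.16668242]
0.38 [0.48669975 0.14566706 0.22484538] [279.47496411 151.37782637]
0.41 [0.48579768 0.14547007 0.21770511] [279.32229046 153.56315958]
```

View pics/z2.png

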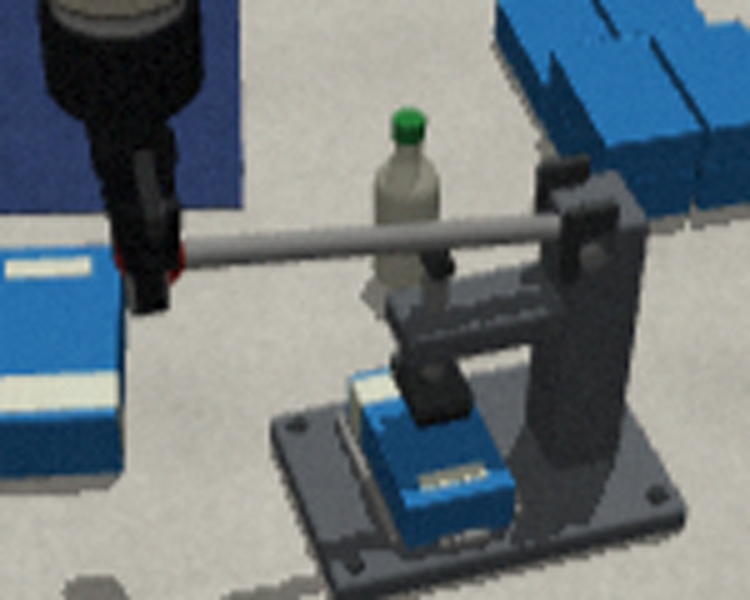

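The lever is at about 0.38 rad and the grip is still central (pad px 279.6, knob 280). Force is 17 N along the lever, because the ball has to turn between the pads. From here I'll tilt the tool with the lever about its hinge so they don't turn against each other any further.

Emit:
jog_arm:
  turn:
    - [0, -0.0317, 0]
    - [0, -0.0317, 0]
    - [0, -0.0317, 0]
    - [0, -0.0317, 0]
    - [0, -0.0317, 0]
    - [0, -0.0317, 0]
  delta_pos:
    - [0.001, 0, 0.0075]
    - [0.001, 0, 0.0075]
    - [0.001, 0, 0.0075]
    - [0.001, 0, 0.0075]
    - [0.001, 0, 0.0075]
    - [0.001, 0, 0.0075]
  gripper: [0.02, 0.02, 0.02, 0.02, 0.02, 0.02]

```text
time: 6.05
tool_pos: [0.482, 0.1451, 0.1609]
tcp_rot: [-0.314, 2.938, 0.028]
wrist_force: [-8.5, -8.4, 9.3]
width: 0.384
grip_force: 85.2
```

Emit:
jog_arm:
  turn:
    - [0, -0.0317, 0]
    - [0, -0.0317, 0]
    - [0, -0.0317, 0]
    - [0, -0.0317, 0]
    - [0, -0.0317, 0]
    - [0, -0.0317, 0]
    - [0, -0.0317, 0]
  delta_pos:
    - [0.0008, 0, 0.0075]
    - [0.0008, 0, 0.0075]
    - [0.0008, 0, 0.0075]
    - [0.0008, 0, 0.0075]
    - [0.0008, 0, 0.0075]
    - [0.0008, 0, 0.0075]
    - [0.0008, 0, 0.0075]
  gripper: [0.02, 0.02, 0.02, 0.02, 0.02, 0.02, 0.02]

```text
time: 6.63
tool_pos: [0.4954, 0.1482, 0.1129]
tcp_rot: [-0.289, 2.709, 0.062]
wrist_force: [-8.1, -10.2, 20.0]
width: 0.379
grip_force: 95.0
```

```bash
python3 - <<'E'
from h import *
s=read_state(); R0=R.from_rotvec(s["tcp_rot"]); print(s["tool_pos"],s["wrist_force"],s["torque"],s["q"].round(2),"grasp",s["tool_pos"]+R0.apply([0,0,-.019])); im=vision.read_camera("side")[:,:,::-1]
for th in(.65,.7,.75):
    a=np.pi/6-th; k=K0+np.r_[np.array([np.cos(psi),np.sin(psi)])*.24*(np.cos(np.pi/6)-np.cos(a)),.24*(np.sin(a)-.5)]; print(th,k,proj("side",k))
cv2.imwrite("pics/z3.png",cv2.resize(im[100:220,250:400],None,fx=5,fy=5,interpolation=2))
E
```

```text
[0.49540155 0.14820776 0.11287475] [ -8.09502108 -10.18060447  20.01577056] [-1.2409622   0.27462242 -2.60513602] [ 0.25 -0.17  2.35 -0.03  0.54 -1.51] grasp [0.48784846 0.14657571 0.13023237]
0.65 [0.48615703 0.14554855 0.16024442] [280.98457074 169.90199562]
0.7 [0.48792506 0.14593464 0.14838293] [281.93709178 173.00606415]
0.75 [0.49027006 0.14644673 0.13662671] [283.08274087 175.99338254]
```

View pics/z3.png

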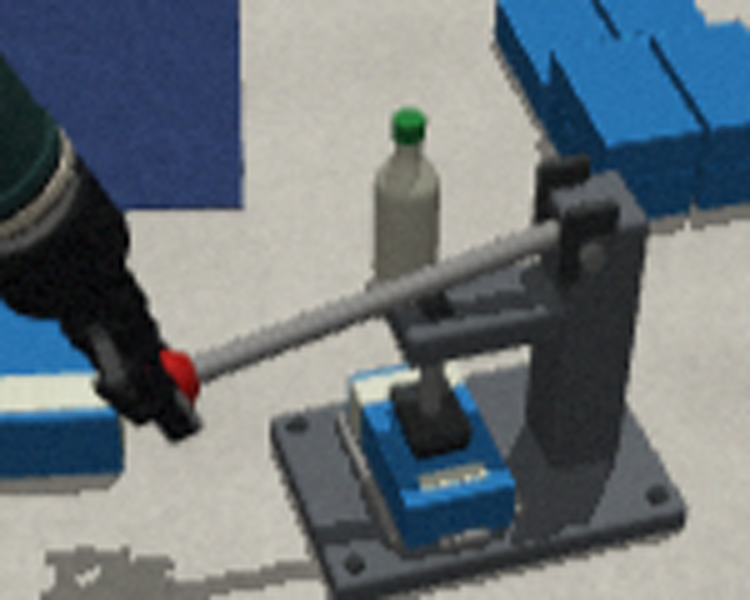

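The lever is at its stop: the stamp is on the carton, which sits in place, and the knob is between the pads (about 5 mm off centre, still on them). Holding there for a second.

Emit:
jog_arm:
  turn:
    - [0, 0, 0]
    - [0, 0, 0]
    - [0, 0, 0]
    - [0, 0, 0]
    - [0, 0, 0]
    - [0, 0, 0]
    - [0, 0, 0]
    - [0, 0, 0]
    - [0, 0, 0]
    - [0, 0, 0]
    - [0, 0, 0]
    - [0, 0, 0]
  delta_pos:
    - [0, 0, 0]
    - [0, 0, 0]
    - [0, 0, 0]
    - [0, 0, 0]
    - [0, 0, 0]
    - [0, 0, 0]
    - [0, 0, 0]
    - [0, 0, 0]
    - [0, 0, 0]
    - [0, 0, 0]
    - [0, 0, 0]
    - [0, 0, 0]
  gripper: [0.02, 0.02, 0.02, 0.02, 0.02, 0.02, 0.02, 0.02, 0.02, 0.02, 0.02, 0.02]

```text
time: 7.68
tool_pos: [0.4963, 0.1484, 0.1128]
tcp_rot: [-0.284, 2.71, 0.063]
wrist_force: [-1.4, -6.5, 10.7]
width: 0.386
grip_force: 95.5
```

```bash
python3 - <<'E'
from h import *
s=read_state(); R0=R.from_rotvec(s["tcp_rot"]); g=s["tool_pos"]+R0.apply([0,0,-.019])
u=np.array([np.cos(psi),np.sin(psi),0]); Hh=K0+u*.2078-[0,0,.12]
print(s["time"],g,"dist hinge",np.linalg.norm(g-Hh),"tilt",np.arccos(-R0.as_matrix()[2,2]),"hinge->TCP in tool",R0.inv().apply(s["tool_pos"]-Hh),s["wrist_force"],s["q"].round(2),s["width"])
E
```

```text
7.6833 [0.48873935 0.14674284 0.13019516] dist hinge 0.24286834989774578 tilt 0.4188741120415473 hinge->TCP in tool [ 0.23944997 -0.00077754 -0.0215973 ] [-1.36724817 -6.54429357 10.67712977] [ 0.25 -0.17  2.35 -0.03  0.54 -1.5 ] 0.38569684022711664
```

Emit:
jog_arm:
  turn:
    - [0, 0, 0]
    - [0, 0, 0]
    - [0, 0, 0]
    - [0, 0, 0]
    - [0, 0, 0]
    - [0, 0, 0]
    - [0, 0, 0]
    - [0, 0, 0]
  delta_pos:
    - [0, 0, 0.002]
    - [0, 0, 0.002]
    - [0, 0, 0]
    - [0, 0, 0]
    - [0, 0, 0]
    - [0, 0, 0]
    - [0, 0, 0]
    - [0, 0, 0]
  gripper: [0.02, 0.02, 0.02, 0.02, 0.02, 0.02, 0.02, 0.02]

```text
time: 8.35
tool_pos: [0.5006, 0.1492, 0.1114]
tcp_rot: [-0.295, 2.702, 0.06]
wrist_force: [3.5, -3.7, 11.9]
width: 0.384
grip_force: 102.4
```

```bash
python3 - <<'E'
from h import *
im=vision.read_camera("side"); print(knob(im,(283,176)))
u=np.array([np.cos(psi),np.sin(psi),0]); Hh=K0+u*.2078-[0,0,.12]
# bar rows along columns: observed centre of light band vs. model at each angle
g=cv2.cvtColor(im,cv2.COLOR_RGB2HSV).astype(int)
for th in(.65,.7,.75):
    a=np.pi/6-th; pts=[proj("side",Hh+t*(-u*np.cos(a)+[0,0,np.sin(a)])) for t in(.06,.1,.14,.18)]
    print(th,np.round(pts,1).tolist())
for c in(303,315,326,340): print(c,im[140:180,c].mean(1).round().astype(int).tolist())
E
```

```text
((np.float64(286.4230769230769), np.float64(173.57692307692307)), (286.5, 173.5), 4.301262855529785, 26)
0.65 [[344.4, 152.3], [330.5, 156.2], [316.4, 160.1], [302.3, 164.0]]
0.7 [[344.5, 153.1], [330.7, 157.5], [316.8, 161.9], [302.9, 166.3]]
0.75 [[344.7, 153.9], [331.0, 158.8], [317.3, 163.7], [303.6, 168.6]]
303 [189, 187, 187, 188, 187, 187, 191, 191, 184, 186, 187, 188, 186, 182, 182, 183, 188, 186, 187, 186, 186, 188, 189, 189, 188, 168, 141, 131, 121, 96, 65, 101, 169, 184, 186, 185, 187, 184, 186, 186]
315 [192, 186, 188, 188, 187, 187, 189, 189, 189, 186, 190, 189, 187, 186, 192, 189, 188, 184, 187, 193, 164, 140, 143, 133, 104, 74, 60, 156, 184, 187, 183, 184, 186, 188, 188, 189, 187, 185, 189, 187]
326 [89, 84, 85, 86, 87, 85, 86, 85, 87, 89, 88, 83, 86, 87, 90, 88, 105, 128, 135, 125, 99, 72, 77, 104, 169, 186, 191, 187, 186, 186, 184, 181, 181, 149, 150, 199, 212, 215, 211, 195]
340 [186, 189, 189, 182, 183, 188, 186, 184, 186, 186, 186, 161, 144, 130, 115, 90, 68, 68, 92, 96, 52, 33, 37, 51, 87, 91, 85, 55, 39, 43, 44, 42, 176, 205, 206, 203, 201, 128, 47, 32]
```

Bar fit puts the lever at about 0.74 rad, so it's at the stop. Now easing up, with the tool turning rigidly with the lever.

Emit:
jog_arm:
  turn:
    - [0, 0, 0]
    - [0, 0.02, 0]
    - [0, 0.02, 0]
    - [0, 0.02, 0]
    - [0, 0.02, 0]
    - [0, 0.02, 0]
    - [0, 0.02, 0]
    - [0, 0.02, 0]
    - [0, 0.02, 0]
    - [0, 0.02, 0]
  delta_pos:
    - [0, 0, -0.003]
    - [-0.0004, 0, -0.0048]
    - [-0.0004, 0, -0.0048]
    - [-0.0004, 0, -0.0048]
    - [-0.0004, 0, -0.0048]
    - [-0.0004, 0, -0.0048]
    - [-0.0004, 0, -0.0048]
    - [-0.0004, 0, -0.0048]
    - [-0.0004, 0, -0.0048]
    - [-0.0004, 0, -0.0048]
  gripper: [0.02, 0.02, 0.02, 0.02, 0.02, 0.02, 0.02, 0.02, 0.02, 0.02]

```text
time: 9.23
tool_pos: [0.4824, 0.145, 0.1513]
tcp_rot: [-0.317, 2.895, 0.031]
wrist_force: [-8.0, -6.7, 9.4]
width: 0.382
grip_force: 89.8
```

```bash
cat >> h.py <<'E'
def rep():
    s=read_state(); R0=R.from_rotvec(s["tcp_rot"]); u=np.array([np.cos(psi),np.sin(psi),0]); Hh=K0+u*.2078-[0,0,.12]
    g=s["tool_pos"]+R0.apply([0,0,-.019]); z=R0.as_matrix()[:,2]
    print("th~",np.pi/6-np.arctan2(g[2]-Hh[2],-(g-Hh)@u),"dist",np.linalg.norm(g-Hh),"tilt",np.arctan2(z@u,-z[2]),"F tool",R0.inv().apply(s["wrist_force"]).round(1),"hinge->TCP tool",R0.inv().apply(s["tool_pos"]-Hh).round(4),s["q"].round(2),s["width"])
E
python3 -c "from h import *;rep()"
```

```text
th~ 0.6074209383033687 dist 0.2470367429379156 tilt 0.22962548964438395 F tool [  6.9  -4.8 -11.3] hinge->TCP tool [ 0.2444  0.0011 -0.0169] [ 0.25 -0.15  2.21 -0.01  0.85 -1.53] 0.38246544158148527
```

Emit:
jog_arm:
  turn:
    - [0, 0.02, 0]
    - [0, 0.02, 0]
    - [0, 0.02, 0]
    - [0, 0.02, 0]
    - [0, 0.02, 0]
    - [0, 0.02, 0]
    - [0, 0.02, 0]
    - [0, 0.02, 0]
    - [0, 0.02, 0]
    - [0, 0.02, 0]
    - [0, 0.02, 0]
    - [0, 0.02, 0]
  delta_pos:
    - [-0.0003, 0, -0.0048]
    - [-0.0003, 0, -0.0048]
    - [-0.0003, 0, -0.0048]
    - [-0.0003, 0, -0.0048]
    - [-0.0003, 0, -0.0048]
    - [-0.0003, 0, -0.0048]
    - [-0.0003, 0, -0.0048]
    - [-0.0003, 0, -0.0048]
    - [-0.0003, 0, -0.0048]
    - [-0.0003, 0, -0.0048]
    - [-0.0003, 0, -0.0048]
    - [-0.0003, 0, -0.0048]
  gripper: [0.02, 0.02, 0.02, 0.02, 0.02, 0.02, 0.02, 0.02, 0.02, 0.02, 0.02, 0.02]

```text
time: 10.23
tool_pos: [0.4802, 0.1447, 0.2098]
tcp_rot: [0.341, -3.116, 0.006]
wrist_force: [-3.5, -3.3, 7.8]
width: 0.383
grip_force: 89.5
```

```bash
python3 - <<'E'
from h import *
rep(); im=vision.read_camera("side")[:,:,::-1]
cv2.imwrite("pics/z4.png",cv2.resize(im[80:200,250:400],None,fx=5,fy=5,interpolation=2))
E
```

```text
th~ 0.36770459683653195 dist 0.24690610806817817 tilt -0.007541980620206451 F tool [ 4.2 -2.5 -7.7] hinge->TCP tool [ 0.2442  0.0011 -0.0175] [ 0.24 -0.05  1.99 -0.    1.21 -1.54] 0.38348994746084003
```

View pics/z4.png

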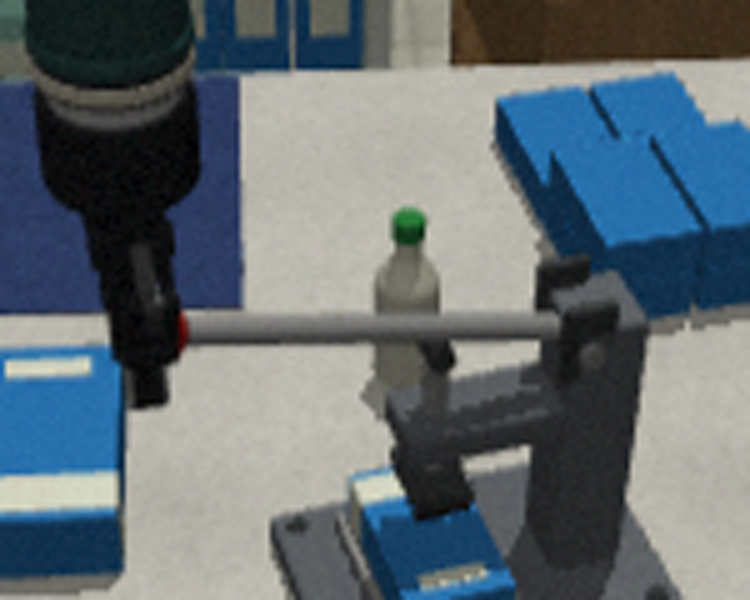

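The lever is at about 0.31 rad with the knob firmly between the pads, though it has crept about 12 mm up the fingers. Carton in place. Continuing.

Emit:
jog_arm:
  turn:
    - [0, 0.02, 0]
    - [0, 0.02, 0]
    - [0, 0.02, 0]
    - [0, 0.02, 0]
    - [0, 0.02, 0]
    - [0, 0.02, 0]
    - [0, 0.02, 0]
    - [0, 0.02, 0]
    - [0, 0.02, 0]
    - [0, 0.02, 0]
  delta_pos:
    - [-0.0003, 0, -0.0048]
    - [-0.0003, 0, -0.0048]
    - [-0.0003, 0, -0.0048]
    - [-0.0003, 0, -0.0048]
    - [-0.0003, 0, -0.0048]
    - [-0.0003, 0, -0.0048]
    - [-0.0003, 0, -0.0048]
    - [-0.0003, 0, -0.0048]
    - [-0.0003, 0, -0.0048]
    - [-0.0003, 0, -0.0048]
  gripper: [0.02, 0.02, 0.02, 0.02, 0.02, 0.02, 0.02, 0.02, 0.02, 0.02]

```text
time: 11.12
tool_pos: [0.4885, 0.1469, 0.2573]
tcp_rot: [0.319, -2.92, 0.036]
wrist_force: [-0.4, -1.0, 6.6]
width: 0.385
grip_force: 89.3
```

```bash
python3 -c "from h import *;rep()"
```

```text
th~ 0.1705161637760474 dist 0.24685071864661123 tilt -0.2053498234308409 F tool [ 2.  -0.9 -6.3] hinge->TCP tool [ 0.2442  0.0014 -0.0173] [ 0.24  0.08  1.79  0.    1.48 -1.55] 0.3847098222861615
```

Emit:
jog_arm:
  turn:
    - [0, 0.02, 0]
    - [0, 0.02, 0]
    - [0, 0.02, 0]
    - [0, 0.02, 0]
    - [0, 0.02, 0]
    - [0, 0.02, 0]
  delta_pos:
    - [-0.0003, 0, -0.0048]
    - [-0.0003, 0, -0.0048]
    - [-0.0003, 0, -0.0048]
    - [-0.0003, 0, -0.0048]
    - [-0.0003, 0, -0.0048]
    - [-0.0003, 0, -0.0048]
  gripper: [0.02, 0.02, 0.02, 0.02, 0.02, 0.02]

```text
time: 11.62
tool_pos: [0.4972, 0.1493, 0.2836]
tcp_rot: [0.305, -2.801, 0.051]
wrist_force: [1.4, -2.8, 3.9]
width: 0.386
grip_force: 93.8
```

```bash
python3 - <<'E'
from h import *
rep(); im=vision.read_camera("side")
u=np.array([np.cos(psi),np.sin(psi),0]); Hh=K0+u*.2078-[0,0,.12]
for th in(0,.05,.1,.15):
    a=np.pi/6-th; q=np.array([proj("side",Hh+t*(-u*np.cos(a)+[0,0,np.sin(a)])) for t in(.06,.1,.14,.2)]); print(th,np.interp([305,315,325,340],q[::-1,0],q[::-1,1]).round(1))
for c in(305,315,325,340): print(c,im[115:160,c].mean(1).round().astype(int).tolist())
b=cv2.imread("pics/side0.png"); print("start");
for c in(305,315,325,340): print(c,b[115:160,c].mean(1).round().astype(int).tolist())
E
```

```text
th~ 0.056729321378445274 dist 0.24679399175810104 tilt -0.3256773119103997 F tool [ 0.6 -3.  -3.9] hinge->TCP tool [ 0.2443  0.0017 -0.0157] [ 0.24  0.16  1.66  0.01  1.64 -1.55] 0.38639168740603175
0 [127.4 130.5 133.7 138.5]
0.05 [130.9 133.5 136.1 140. ]
0.1 [134.1 136.2 138.3 141.3]
0.15 [137.2 138.8 140.3 142.6]
305 [178, 180, 180, 182, 179, 178, 181, 182, 169, 135, 114, 98, 78, 63, 58, 129, 176, 184, 184, 187, 181, 183, 183, 187, 183, 185, 185, 183, 187, 187, 186, 183, 182, 186, 186, 181, 184, 187, 182, 182, 187, 185, 183, 186, 190]
315 [177, 181, 182, 181, 181, 183, 184, 183, 182, 185, 184, 171, 135, 113, 101, 80, 66, 58, 126, 169, 184, 187, 187, 186, 187, 184, 186, 187, 184, 180, 181, 183, 185, 186, 184, 182, 189, 183, 187, 183, 182, 182, 182, 183, 187]
325 [179, 178, 181, 178, 181, 182, 181, 183, 184, 184, 184, 184, 186, 186, 169, 137, 115, 100, 81, 64, 55, 82, 95, 91, 87, 87, 88, 87, 91, 88, 88, 87, 89, 88, 90, 87, 88, 88, 87, 89, 94, 104, 109, 112, 109]
340 [180, 183, 182, 184, 185, 183, 186, 183, 182, 184, 181, 184, 184, 184, 182, 180, 184, 179, 182, 157, 127, 110, 88, 73
[... 276 characters left out ...]
, 180, 174, 178, 178, 178, 181, 181, 180, 180, 181]
315 [175, 175, 178, 178, 176, 178, 179, 178, 180, 178, 180, 166, 132, 110, 96, 73, 62, 54, 120, 166, 180, 181, 180, 184, 183, 182, 182, 181, 182, 178, 177, 183, 182, 182, 180, 183, 181, 181, 178, 183, 180, 180, 174, 181, 183]
325 [177, 175, 173, 177, 177, 179, 178, 179, 182, 180, 179, 177, 180, 182, 168, 130, 107, 95, 76, 61, 53, 81, 97, 88, 87, 85, 88, 87, 88, 88, 87, 84, 88, 85, 86, 87, 87, 82, 83, 92, 89, 100, 105, 108, 106]
340 [177, 181, 178, 180, 181, 181, 178, 179, 178, 181, 178, 181, 180, 179, 178, 175, 176, 179, 176, 146, 119, 106, 89, 69, 58, 75, 91, 56, 20, 22, 23, 148, 173, 175, 175, 173, 173, 169, 174, 173, 140, 98, 89, 89, 87]
```

The bar pixels match the start picture exactly: the lever is home and still held. Settling, then releasing and backing out.

Emit:
jog_arm:
  turn:
    - [0, 0, 0]
    - [0, 0, 0]
    - [0, 0, 0]
    - [0, 0, 0]
    - [0, 0, 0]
    - [0, 0, 0]
    - [0, 0, 0]
    - [0, 0, 0]
    - [0, 0, 0]
    - [0, 0, 0]
    - [0, 0, 0]
    - [0, 0, 0]
    - [0, 0, 0]
    - [0, 0, 0]
    - [0, 0, 0]
    - [0, 0, 0]
  delta_pos:
    - [0, 0, -0.001]
    - [0, 0, -0.001]
    - [0, 0, 0]
    - [0, 0, 0]
    - [0, 0, 0]
    - [0, 0, 0]
    - [0, 0, 0]
    - [0, 0, 0]
    - [0, 0, 0]
    - [0, 0, 0]
    - [0, 0, 0]
    - [0, 0, 0]
    - [0, 0, 0]
    - [0, 0, 0]
    - [0, 0, 0]
    - [0, 0, 0]
  gripper: [0.02, 0.02, 0.02, 0.02, 0.02, 0.05, 0.06, 0.07, 0.08, 0.0854, 0.0854, 0.0854, 0.0854, 0.0854, 0.0854, 0.0854]

```text
time: 13.0
tool_pos: [0.4967, 0.1495, 0.2846]
tcp_rot: [0.302, -2.799, 0.05]
wrist_force: [-1.0, 0.5, 0.3]
width: 0.997
grip_force: 0.0
```

Emit:
jog_arm:
  turn:
    - [0, 0, 0]
    - [0, 0, 0]
    - [0, 0, 0]
    - [0, 0, 0]
    - [0, 0, 0]
    - [0, 0, 0]
    - [0, 0, 0]
    - [0, 0, 0]
    - [0, 0, 0]
    - [0, 0, 0]
    - [0, 0, 0]
    - [0, 0, 0]
    - [0, 0, 0]
    - [0, 0, 0]
  delta_pos:
    - [0, 0, -0.01]
    - [0, 0, -0.01]
    - [0, 0, -0.01]
    - [0, 0, -0.01]
    - [0, 0, -0.015]
    - [0, 0, -0.015]
    - [0, 0, -0.015]
    - [0, 0, -0.015]
    - [0, 0, -0.015]
    - [0, 0, -0.015]
    - [0, 0, 0]
    - [0, 0, 0]
    - [0, 0, 0]
    - [0, 0, 0]
  gripper: [0.0854, 0.0854, 0.0854, 0.0854, 0.0854, 0.0854, 0.0854, 0.0854, 0.0854, 0.0854, 0.0854, 0.0854, 0.0854, 0.0854]

```text
time: 14.17
tool_pos: [0.5371, 0.1583, 0.4066]
tcp_rot: [0.302, -2.797, 0.05]
wrist_force: [-0.0, 0.7, 0.0]
width: 1.0
grip_force: 0.0
```

```bash
python3 - <<'E'
from h import *
rep(); im=vision.read_camera("side"); print(knob(im,(289,121)),knob(im,(275,248)))
cv2.imwrite("pics/end.png",im[:,:,::-1])
E
```

```text
th~ -0.3932620505940859 dist 0.2949469458435263 tilt -0.3296503783442334 F tool [-0.1  0.7 -0.1] hinge->TCP tool [ 0.2455  0.0016 -0.1444] [ 0.24  0.21  1.39  0.01  1.87 -1.55] 1.000180786075123
((np.float64(288.40287769784175), np.float64(121.15827338129496)), (288.5, 121.5), 6.670932292938232, 139) ((np.float64(274.553264604811), np.float64(248.3024054982818)), (274.70001220703125, 248.3000030517578), 9.847942352294922, 291)
```

View pics/end.png

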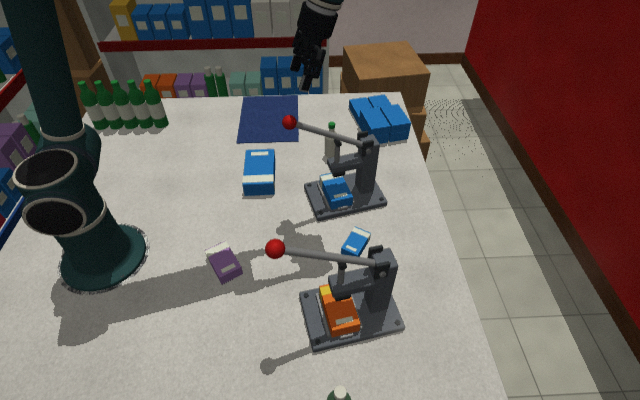

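Both levers are home (knobs at (288,121) and (275,248), as at the start), the blue carton is in its nest, and the gripper is clear.

```bash
python3 -c "from workcell import ticket;print(ticket.finish_job())"
```

```text
the job is handed in; nothing more can be done
None
```

I pulled the blue-carton press's lever to its stop, held it there for over a second, eased it home in about three seconds without letting go, released it, and handed the job in; the last picture shows the blue carton in its nest and both levers home, but no verdict came back.

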